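Shut and clip the wet palette

ROBOT

A 6-joint arm with a two-finger parallel gripper is mounted at the origin on the work surface. World frame = base frame: x ahead of the robot, y to its left, z up, the work surface at z = 0. Lengths are in mm, angles in rad, forces in N, time in s.
With the tool pointing down it reaches from about 350 to 875 mm from the base axis. Payload 4.2 kg.
Tool frame: the origin (TCP) lies midway between the tips of the shut fingers; the grasp point (between the pads) lies 19 mm behind it (bot.grip_depth is the distance from the TCP to the grasp point, in mm); z points along the fingers, y is the direction in which the jaws open and shut (so a half turn about z gives the same grasp; the last joint's range is limited). The gripper opens to 85 mm and grips with 20 to 120 N. Pads are 22 mm wide; open, the fingers measure 114 mm over their backs; the gripper's body (76 mm by 85 mm) begins 54 mm behind the grasp point. The pads swing forward as they close: fully open they stand 13 mm farther back than shut.
Start: joints at [-1.02, 0.385, 0.008, 0, -1.194, -0.259], TCP at [179.814, -598.553, 231.312] pointing down, gripper open.
Joint ranges: [-3.14, 3.14], [-1.21, 2.06], [-1.07, 1.41], [-3.16, 2.05], [-2.99, -0.16], [-3.1, 3.1]. Speed limits (rad/s): [2.79, 2.79, 3.14, 3.14, 3.14, 3.14].

INTERFACE

Orientations are given as a unit quaternion [x, y, z, w].
In Python, from cell import bot gives the robot as it stands.
- The arm moves only by the tool send_rows, never from a script. Its argument "increments" is a list of rows, each an object of numbers: "tx", "ty", "tz": the shift along the tool's x, y, z normalised to -1 to 1, where 1 is 0.4 m; "twist": the turn about the tool's z normalised to -1 to 1, where 1 is pi rad; "gripper": the closure, from 0 (fully open) to 1 (shut). A call has 1 to 8 rows; each row is the pose to reach, as a shift and turn from the pose commanded when the call began, along the tool's axes at that moment, turning the shorter way round; what a row does not reach only later rows make up. A row lasts 1/10 s, in which the tool goes at most 50 mm and 8.59 degrees, less where a joint would pass 70% of its speed; a pose out of reach is approached as far as the arm can. A call with a number of a shift or a turn outside -1 to 1 is refused whole. A call with a gripper value outside its range is refused whole. The fingers move at their own pace and stop on an object; "newtons" is the grip in N (left out, the last holds). Time passes only in rows, so rows that repeat a pose let the fingers close. It gives the time, the measured TCP pose, the force and the opening at its end, in the units of the state.
- bot.sense(): the state, without advancing time (a new reading comes with each control period).
- bot.snapshot(name): name is "side" or "top"; returns the picture (480x640x3 uint8, red, green, blue); there is no depth.
- bot.camera_info(name): a dict with "camera_matrix" (3x3 intrinsics, pixels), "R" (3x3) and "t" (3): a world point X has camera coordinates R X + t. Camera axes: x right, y down, z forward; pixel columns grow to the right and rows downward; lengths in mm; the calibration is good to about 2 mm. A picture is of the moment at which its call begins. camera_info takes no time and is no camera call.
- bot.job_done(): hands the job in, once; it reports no verdict.
Trained networks look in the newest picture that a camera, given by its name, has taken for a name from the list of things; names that differ only in an ending like _2 or _b are one class to them, and where a whole thing is asked for, a point or a joint stands for the part that bears it (a point fixed in the world has none). Each returns a list of dicts, best first, with "score" (0 to 1); they miss things now and then, are a little off and sometimes report something else, mostly with a low value. They report only what shows in the picture. A call takes as long as a camera call. They do not tell look-alikes from the thing itself.
- bot.look_for(camera, name): "centre" ([x, y, z] in mm, in world coordinates, good to about 4 mm: the middle of the surface that is visible of it).
- bot.regions_of(camera, name): "pixels" (480x640 bool, what is visible of it).
The state is a dict: "clock": time; "joint_positions": joint angles; "dq": joint speeds; "tau": joint torques, N m; "tcp_pos": TCP position; "orientation": TCP orientation; "contact_force": force on the tool from outside, world axes, zero at the start; "ft_torque": the same for the moment, N m; "finger_gap": finger opening in mm.
Only numpy, scipy, OpenCV 4.12 (cv2) and the standard library are available. Lean on these libraries where they do the work, as an engineer would, in place of code of your own. Each camera call takes 0.05 s, during which the arm holds its last target. There are 200 camera calls.

TASK

Put the wet palette to bed: push its standing blue lid over until it lies fully shut on the tray, and after that push the orange clip upright so that its tongue lies over the lid's edge. Only push: do not lift, tip or shove the palette away from where it stands, leave the bottles, tweezers, brush and mug undisturbed, and finish clear of everything.

Things in the scene. Friction and masses are not known exactly. Their poses are not given: they have to be found in the camera images.
- palette: Wet palette, loose on the grey mat (mat top 3 mm above the desk): white ceramic tray 200 (its x) x 140 (its y) x 30 mm high, 0.95 kg with lid and clip. Origin: centre of the tray's underside, z up. Lid hinged on its +y long side (to the robot's left), clip at the middle of its -y long side. Its yaw is within 0.65 rad of 0. Pushes above about 5 N slide it.
- palette_lid (a joint): Angle of the flat blue lid (200 x 142 x 5 mm) about its hinge line, along the palette's x at palette y +70, z 34 mm. 0 = shut, level over the tray, top face at z 37 mm; pi/2 = upright; starts at 1.65 to 2.0, leaning outward past upright (hard stop 2.1). Stiff friction hinge: stays at any angle, does not fall shut, takes about 2 N at its free edge to move.
- lid_edge (a point): Middle of the lid's free long edge, 142 mm from the hinge line: the top of the lid while it stands open; at palette (0, -72, 34.5) mm when shut.
- palette_clip (a joint): Angle of the orange clip, 40 mm wide, about a line along the palette's x at palette y -79, z 12 mm. An L: 3 mm thick leg rising 33 mm from the hinge, then a 20 mm tongue. 0 = home (hard stop): leg upright, outer face at y -81.5, top z 45 mm, tongue over the lid. Grows as it leans outward and down; starts 0.35 to 0.7. Stays where left; 1 to 2 N in and up along its arc moves it.
- clip_corner (a point): Outer top corner of the clip's L, mid-width, 33 mm from the clip's hinge line: at palette (0, -81.5, 45) mm when home, lower and farther out when open.
- bottle_red: Sealed red dropper bottle, 25 mm across, 76 mm tall, 30 g, standing loose on the mat. Origin at the centre of its underside. Bystander.
- bottle_green: Sealed green dropper bottle, same shape and size. Bystander.
- bottle_yellow: Sealed yellow dropper bottle, same shape and size. Bystander.
- tweezers: Steel tweezers lying on the mat, 118 mm along their x, about 15 mm wide, 8 mm high. Origin at the centre of the underside. Bystander.
- brush: Brush 180 mm long lying along its x on the bare desk at the right. Bystander.
- mug: Empty blue mug, 76 mm across, 90 mm tall, on the bare desk at the left. Origin at the centre of its underside. Bystander.
Not all that is in view belongs to the job. Leave any black or pink look-alike of the palette alone.

How it is judged (in metres and radians):
On the way, in this order (a step that is already met when the one before it is completed fails the run):
1. the lid is fully shut while the clip is still open (value of joint palette_lid below 0.04 rad and value of joint palette_clip above 0.2 rad), for 0.2 s.
2. the clip is pushed home over the shut lid (value of joint palette_lid below 0.04 rad and value of joint palette_clip below 0.12 rad), for 0.2 s.
At the end, for the whole second after the job is handed in: The lid is shut to within 0.04 rad (6 mm at its edge), the clip home to within 0.12 rad, and the palette at rest, level, within 30 mm of where it stood (all of step 2 and distance of palette from where it was at the start of the episode below 0.03 m and angle between palette's own z axis and vertical below 0.05 rad and linear speed of palette below 0.01 m/s); the robot touches nothing.
It fails at once if the palette is shoved more than 30 mm from its place (distance of palette from where it was at the start of the episode above 0.03 m).
It fails at once if the palette is lifted or tipped (height (world z) of palette above 0.013 m or angle between palette's own z axis and vertical above 0.12 rad).
It fails at once if a bottle is moved more than 20 mm or tipped (distance of any of bottle_red, bottle_green, bottle_yellow from where it was at the start of the episode above 0.02 m or angle between any of bottle_red, bottle_green, bottle_yellow's own z axis and vertical above 0.3 rad).
It fails at once if the tweezers, brush or mug are moved more than 20 mm (distance of any of tweezers, brush, mug from where it was at the start of the episode above 0.02 m).
It also fails if it takes over 51 s, if anything falls off the work surface, if the arm or the gripper's body presses on something with over 40 N, if the wrist force passes 120 N, or if a joint passes its speed limit or range.

## Working session

There is one attempt and no reset: what is moved stays moved. The work goes in short steps, Python scripts to look and compute and a tool call to move; the robot and the scene stay as the last step left them, time stands still between calls to the robot, and variables do not carry over. Pictures are saved under pics/ and viewed, about 8 in all and at most 12, crops included, and the job is handed in when it is done.

Besides the shell and the picture viewer there is one more tool, called after "Emit:" as name(argument=value, ...), one argument or row to a line, values as JSON. send_rows: Moves the arm, as the interface text tells. Its arguments: {"type":"object","properties":{"increments":{"type":"array"},"newtons":{"type":"number"}},"required":["increments"]}

```bash
mkdir -p pics; ls; cat > h.py <<'E'
from cell import bot
import numpy as np, cv2
def snap(c,n):
    im=bot.snapshot(c); cv2.imwrite(f'pics/{n}.png',im[:,:,::-1]); return im
def cam(c):
    i=bot.camera_info(c); return np.array(i["camera_matrix"]),np.array(i["R"]),np.array(i["t"]).ravel()
def proj(c,X):
    K,R,t=cam(c); p=(np.atleast_2d(X)@R.T+t)@K.T; return p[:,:2]/p[:,2:]
def back(c,uv,z):
    K,R,t=cam(c); d=R.T@np.linalg.inv(K)@np.array([*uv,1.]); o=-R.T@t; return o+d*(z-o[2])/d[2]
E
python3 - <<'E'
from h import *
for c in('top','side'):
    snap(c,c+'0'); K,R,t=cam(c); print(c,K[0,0],-R.T@t,R[2])
    for n in['palette','palette_lid','lid_edge','palette_clip','clip_corner','bottle_red','bottle_green','bottle_yellow','tweezers','mug','brush']:
        for d in bot.look_for(c,n)[:3]: print(n,round(d['score'],2),np.round(d['centre']),proj(c,d['centre']).round())
print(bot.sense())
E
```

```text
pics
top 520.4866866912326 [ 417.5808497    -7.65108698 1191.0202732 ] [ 0.03996972  0.00469927 -0.99918984]
palette 0.87 [ 246. -379.   36.] [[483. 334.]]
palette 0.74 [173. 317.  35.] [[167. 363.]]
palette 0.71 [556.  78.  16.] [[279. 192.]]
palette_lid 0.81 [ 238. -380.   37.] [[484. 337.]]
palette_lid 0.79 [538. 142. 118.] [[244. 194.]]
palette_lid 0.76 [165. 320.  35.] [[165. 366.]]
lid_edge 0.91 [165. 319.  36.] [[166. 366.]]
lid_edge 0.85 [535. 130. 119.] [[250. 196.]]
lid_edge 0.65 [ 234. -381.   38.] [[484. 340.]]
palette_clip 0.63 [583. -32.  47.] [[328. 179.]]
palette_clip 0.56 [ 281. -440.   43.] [[512. 319.]]
palette_clip 0.48 [234. 282.  43.] [[182. 336.]]
clip_corner 0.7 [230. 280.  42.] [[183. 337.]]
clip_corner 0.6 [ 275. -439.   49.] [[513. 322.]]
clip_corner 0.59 [584. -33.  43.] [[328. 178.]]
bottle_red 0.59 [ 743. -174.   52.] [[393. 107.]]
bottle_green 0.51 [745. -15.  47.] [[321. 106.]]
bottle_yellow 0.63 [749. 226.  51.] [[212. 103.]]
tweezers 0.73 [ 745. -170.   52.] [[391. 106.]]
tweezers 0.45 [424. 256.  11.] [[199. 249.]]
mug 0.7 [584. 441.  48.] [[113. 17
[... 1231 characters left out ...]
 151.]]
{'clock': 1.2, 'joint_positions': array([-1.02042067e+00,  3.84706022e-01,  7.89330785e-03, -2.73356561e-05,
       -1.19398144e+00, -2.58605771e-01]), 'dq': array([ 0.00026291,  0.0011838 , -0.00126774,  0.00034918,  0.00148575,
       -0.0009008 ]), 'tau': array([ 3.49376742e-04, -3.92099762e+01,  1.88619161e+01,  4.19063732e+00,
       -2.55496670e-04, -1.66157179e-06]), 'tcp_pos': array([ 179.80859844, -598.55429968,  231.30175161]), 'orientation': array([-1.45363052e-01,  9.89378382e-01,  4.00286239e-06,  1.21109023e-05]), 'contact_force': array([ 0.91669189,  0.5319861 , -0.36850155]), 'ft_torque': array([ 0.00857598,  0.00022568, -0.02501726]), 'finger_gap': 85.19290981699962}
```

View pics/top0.png

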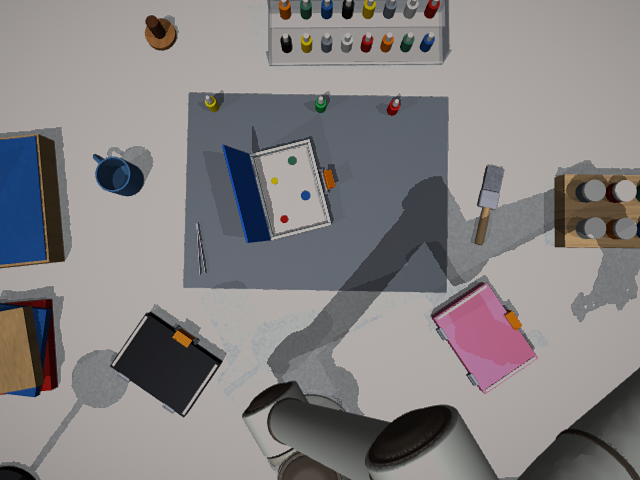

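```bash
python3 - <<'E'
import cv2
im=cv2.imread('pics/side0.png')[190:330,150:350]; cv2.imwrite('pics/side0c.png',cv2.resize(im,None,fx=4,fy=4,interpolation=2))
im=cv2.imread('pics/top0.png')[120:270,210:360]; cv2.imwrite('pics/top0c.png',cv2.resize(im,None,fx=4,fy=4,interpolation=2))
E
```

```text
(no output)
```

View pics/side0c.png

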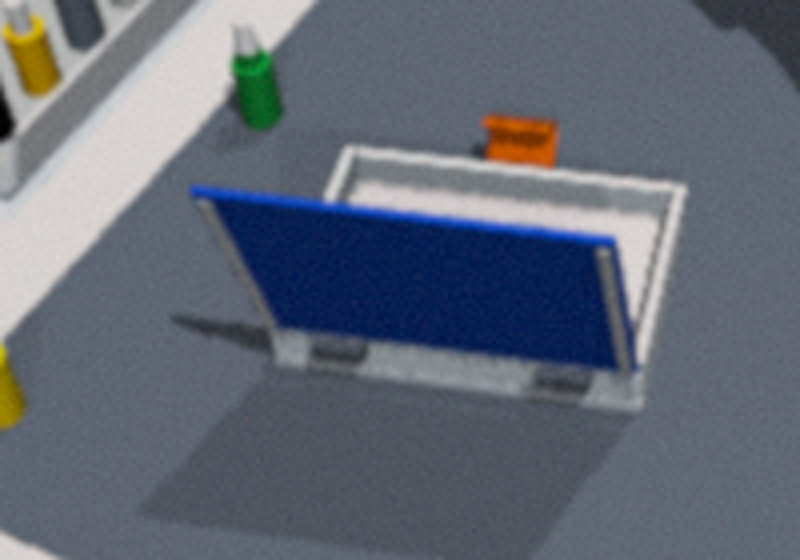

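View pics/top0c.png

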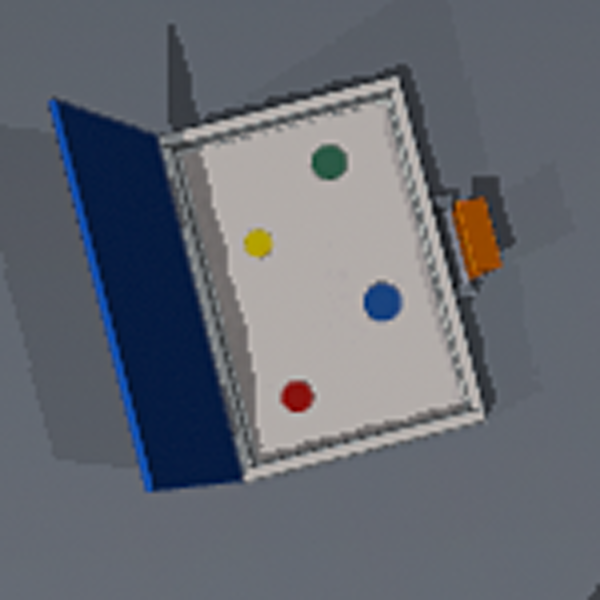

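The candidates are the centre palette (279,192) with a blue standing lid, the black one (167,363) and the pink one (483,334). Only the centre one has a standing blue lid and stands on the grey mat, and the crops confirm it. I read its corners off the crops and fit the pose next.

```bash
cat >> h.py <<'E'
def W(p,L):
    c,s=np.cos(p[2]),np.sin(p[2]); L=np.atleast_2d(L)
    return np.c_[p[0]+c*L[:,0]-s*L[:,1],p[1]+s*L[:,0]+c*L[:,1],L[:,2]+3]
def lid(a,x,r=142,n=0): return [x,70-r*np.cos(a)+n*np.sin(a),34+r*np.sin(a)+n*np.cos(a)]
def clip(b,x): # outer corner: home (-81.5,45) rel hinge (-79,12)
    y,z=-2.5,33; return [x,-79+y*np.cos(b)-z*np.sin(b),12+z*np.cos(b)+y*np.sin(b)]
E
python3 - <<'E'
from h import *
from scipy.optimize import least_squares
T=lambda u,v:(210+u/4,120+v/4); S=lambda u,v:(150+u/4,190+v/4)
def obs(p):
    a,b=p[3],p[4]
    return [('top',[100,-70,30],T(400,80)),('top',[-100,-70,30],T(482,413)),('top',[-100,70,30],T(245,478)),('top',[100,70,30],T(163,140)),
     ('top',lid(a,100,142,2),T(52,99)),('top',lid(a,-100,142,2),T(150,491)),
     ('side',[100,-70,30],S(348,147)),('side',[-100,-70,30],S(685,187)),('side',lid(a,100,142,2),S(192,187)),('side',lid(a,-100,142,0),S(613,238)),
     ('side',clip(b,20),S(485,118)),('side',clip(b,-20),S(556,122)),('top',clip(b,20),T(487,199)),('top',clip(b,-20),T(503,267))]
f=lambda p:np.concatenate([(proj(c,W(p,L))[0]-uv) for c,L,uv in obs(p)])
r=least_squares(f,[560,78,.2,1.8,.5],loss='soft_l1')
p=r.x;print(p.round(3)); print(f(p).reshape(-1,2).round(1).tolist())
np.save('p.npy',p)
print('edge',W(p,lid(p[3],0)),'corner',W(p,clip(p[4],0)),'home corner',W(p,clip(0,0)), 'hinge',W(p,[0,70,34]))
print([W(p,[x,y,30]).round().tolist() for x in(-100,100) for y in(-70,70)])
E
```

```text
Traceback (most recent call last):
  File "h.py", line 8, in proj
    K,R,t=cam(c); p=(np.atleast_2d(X)@R.T+t)@K.T; return p[:,:2]/p[:,2:]
          ~~~^^^
  File "h.py", line 6, in cam
    i=bot.camera_info(c); return np.array(i["camera_matrix"]),np.array(i["R"]),np.array(i["t"]).ravel()
ValueError: time passes only in moves, steps and waits
```

```bash
python3 - <<'E'
s=open('h.py').read().replace("def cam(c)","import functools\n@functools.cache\ndef cam(c)");open('h.py','w').write(s)
E
cat > fit.py <<'E'
from h import *
from scipy.optimize import least_squares
T=lambda u,v:(210+u/4,120+v/4); S=lambda u,v:(150+u/4,190+v/4)
def obs(p):
    a,b=p[3],p[4]
    return [('top',[100,-70,30],T(400,80)),('top',[-100,-70,30],T(482,413)),('top',[-100,70,30],T(245,478)),('top',[100,70,30],T(163,140)),
     ('top',lid(a,100,142,2),T(52,99)),('top',lid(a,-100,142,2),T(150,491)),
     ('side',[100,-70,30],S(348,147)),('side',[-100,-70,30],S(685,187)),('side',lid(a,100,142,2),S(192,187)),('side',lid(a,-100,142,0),S(613,238)),
     ('side',clip(b,20),S(485,118)),('side',clip(b,-20),S(556,122)),('top',clip(b,20),T(487,199)),('top',clip(b,-20),T(503,267))]
f=lambda p:np.concatenate([(proj(c,W(p,L))[0]-uv) for c,L,uv in obs(p)])
r=least_squares(f,[560,78,.2,1.8,.5],loss='soft_l1')
p=r.x;print(p.round(3)); print(f(p).reshape(-1,2).round(1).tolist())
np.save('p.npy',p)
print('edge',W(p,lid(p[3],0)),'corner',W(p,clip(p[4],0)),'home corner',W(p,clip(0,0)), 'hinge',W(p,[0,70,34]))
print([W(p,[x,y,30]).round().tolist() for x in(-100,100) for y in(-70,70)])
E
python3 fit.py
```

```text
[5.5970e+02 5.1623e+01 2.6000e-01 1.8080e+00 6.1700e-01]
[[-0.6, -1.1], [0.7, 2.0], [-1.0, 1.0], [-2.0, -1.0], [-0.8, -0.1], [-1.1, 0.4], [-0.8, -1.9], [0.5, -1.8], [-1.0, -0.9], [1.0, -1.4], [1.6, -2.1], [0.7, -1.1], [-0.5, -0.3], [-0.1, 0.1]]
edge [[533.1669251  151.52439284 175.0246898 ]] corner [[585.40593335 -45.1630724   40.46105074]] home corner [[580.62062792 -27.14570132  48.        ]] hinge [[541.73139387 119.27792203  37.        ]]
[[[481.0, -42.0, 33.0]], [[445.0, 94.0, 33.0]], [[674.0, 10.0, 33.0]], [[638.0, 145.0, 33.0]]]
```

Emit:
send_rows(
  increments=[
    {"tz":-0.12,"twist":0.0102,"gripper":1},
    {"tz":-0.15,"twist":0.0102,"gripper":1},
    {"tz":-0.15,"tx":-0.1,"ty":0.07,"twist":0.0102,"gripper":1},
    {"tz":-0.15,"tx":-0.2,"ty":0.14,"twist":0.0102,"gripper":1},
    {"tz":-0.15,"tx":-0.3,"ty":0.21,"twist":0.0102,"gripper":1},
    {"tz":-0.15,"tx":-0.4,"ty":0.28,"twist":0.0102,"gripper":1},
    {"tz":-0.15,"tx":-0.5,"ty":0.35,"twist":0.0102,"gripper":1},
    {"tz":-0.15,"tx":-0.6,"ty":0.42,"twist":0.0102,"gripper":1},
  ],
  newtons=20,
)

```text
$.increments[0]: bad value
```

```bash
cat > w.py <<'E'
from h import *
from scipy.spatial.transform import Rotation as Ro
p=np.load('p.npy'); s=bot.sense(); c,n=np.cos(p[2]),np.sin(p[2]); d=s['tcp_pos']-[p[0],p[1],3]
M=Ro.from_quat(s['orientation']).as_matrix(); f=s['contact_force']
print('t',s['clock'],'local',np.round([c*d[0]+n*d[1],-n*d[0]+c*d[1],d[2]],1),'toolx yaw',np.arctan2(-M[1,0],-M[0,0]).round(4),'Flocal',np.round([c*f[0]+n*f[1],-n*f[0]+c*f[1],f[2]],1),'gap',s['finger_gap'])
E
python3 w.py
```

```text
t 1.2 local [-534.1 -530.9  228.3] toolx yaw 0.2918 Flocal [ 1.   0.3 -0.4] gap 85.19290981699962
```

Emit:
send_rows(
  increments=[
    {"tx":0,"ty":0,"tz":-0.12,"twist":0.01,"gripper":1},
    {"tx":0,"ty":0,"tz":-0.15,"twist":0.01,"gripper":1},
    {"tx":-0.1,"ty":0.07,"tz":-0.15,"twist":0.01,"gripper":1},
    {"tx":-0.2,"ty":0.14,"tz":-0.15,"twist":0.01,"gripper":1},
    {"tx":-0.3,"ty":0.21,"tz":-0.15,"twist":0.01,"gripper":1},
    {"tx":-0.4,"ty":0.28,"tz":-0.15,"twist":0.01,"gripper":1},
    {"tx":-0.5,"ty":0.35,"tz":-0.15,"twist":0.01,"gripper":1},
    {"tx":-0.6,"ty":0.42,"tz":-0.15,"twist":0.01,"gripper":1},
  ],
  newtons=20,
)

```text
clock: 2.0
tcp_pos: [362.4, -367.1, 292.0]
orientation: [-0.13, 0.992, -0.001, 0.001]
contact_force: [0.5, -0.3, -0.4]
finger_gap: -0.3
```

```bash
python3 w.py
```

```text
t 2.0 local [-298.2 -354.   289. ] toolx yaw 0.2605 Flocal [ 0.4 -0.4 -0.4] gap -0.2795899722982702
```

Emit:
send_rows(
  increments=[
    {"tx":-0.07,"ty":0.09,"tz":0,"twist":0,"gripper":1},
    {"tx":-0.14,"ty":0.18,"tz":0,"twist":0,"gripper":1},
    {"tx":-0.21,"ty":0.27,"tz":0,"twist":0,"gripper":1},
    {"tx":-0.28,"ty":0.36,"tz":0,"twist":0,"gripper":1},
    {"tx":-0.35,"ty":0.45,"tz":0,"twist":0,"gripper":1},
    {"tx":-0.42,"ty":0.54,"tz":0,"twist":0,"gripper":1},
    {"tx":-0.49,"ty":0.63,"tz":0,"twist":0,"gripper":1},
    {"tx":-0.56,"ty":0.72,"tz":0,"twist":0,"gripper":1},
  ],
)

```text
clock: 2.8
tcp_pos: [504.2, -30.7, 292.1]
orientation: [-0.13, 0.991, 0.0, 0.001]
contact_force: [0.3, -0.8, 0.0]
finger_gap: 0.2
```

Emit:
send_rows(
  increments=[
    {"tx":-0.05,"ty":0.1,"tz":0,"twist":0,"gripper":1},
    {"tx":-0.1,"ty":0.2,"tz":0,"twist":0,"gripper":1},
    {"tx":-0.13,"ty":0.3,"tz":0,"twist":0,"gripper":1},
    {"tx":-0.17,"ty":0.4,"tz":0,"twist":0,"gripper":1},
    {"tx":-0.17,"ty":0.5,"tz":0,"twist":0,"gripper":1},
    {"tx":-0.17,"ty":0.55,"tz":0,"twist":0,"gripper":1},
    {"tx":-0.17,"ty":0.55,"tz":0,"twist":0,"gripper":1},
  ],
)

```text
clock: 3.5
tcp_pos: [512.4, 199.9, 291.4]
orientation: [-0.132, 0.991, 0.0, 0.0]
contact_force: [-0.6, -0.7, -0.2]
finger_gap: 0.1
```

```bash
python3 w.py
```

```text
t 3.5 local [ -7.7 155.4 288.4] toolx yaw 0.2643 Flocal [-0.8 -0.5 -0.2] gap 0.10528323400621817
```

Emit:
send_rows(
  increments=[
    {"tx":0,"ty":0,"tz":0.1,"twist":0,"gripper":1},
    {"tx":0,"ty":0,"tz":0.2,"twist":0,"gripper":1},
    {"tx":0,"ty":0,"tz":0.3,"twist":0,"gripper":1},
    {"tx":0,"ty":0,"tz":0.345,"twist":0,"gripper":1},
    {"tx":0,"ty":-0.03,"tz":0.345,"twist":0,"gripper":1},
    {"tx":0,"ty":-0.06,"tz":0.345,"twist":0,"gripper":1},
    {"tx":0,"ty":-0.07,"tz":0.345,"twist":0,"gripper":1},
  ],
)

```text
clock: 4.2
tcp_pos: [521.3, 169.1, 155.2]
orientation: [-0.129, 0.992, 0.001, 0.002]
contact_force: [-0.9, -0.3, 0.6]
finger_gap: 0.2
```

```bash
python3 w.py; python3 - <<'E'
import numpy as np
for a in np.arange(1.7,-.01,-.1): print(round(a,2),(np.round([70-120*np.cos(a)+3*np.sin(a)+14.5,34+120*np.sin(a)+3*np.cos(a)],1)))
E
```

```text
t 4.2 local [ -6.9 123.4 152.2] toolx yaw 0.2588 Flocal [-1.  -0.1  0.6] gap 0.20711295431388044
1.7 [102.9 152.6]
1.6 [ 91.  153.9]
1.5 [ 79.  153.9]
1.4 [ 67.1 152.8]
1.3 [ 55.3 150.4]
1.2 [ 43.8 146.9]
1.1 [ 32.7 142.3]
1.0 [ 22.2 136.6]
0.9 [ 12.3 129.9]
0.8 [  3.  122.2]
0.7 [ -5.3 113.6]
0.6 [-12.8 104.2]
0.5 [-19.4  94.2]
0.4 [-24.9  83.5]
0.3 [-29.3  72.3]
0.2 [-32.5  60.8]
0.1 [-34.6  49. ]
-0.0 [-35.5  37. ]
```

Emit:
send_rows(
  increments=[
    {"tx":0,"ty":-0.015,"tz":0,"twist":0,"gripper":1},
    {"tx":0,"ty":-0.03,"tz":0,"twist":0,"gripper":1},
    {"tx":0,"ty":-0.045,"tz":0,"twist":0,"gripper":1},
    {"tx":0,"ty":-0.06,"tz":0,"twist":0,"gripper":1},
    {"tx":0,"ty":-0.075,"tz":0,"twist":0,"gripper":1},
    {"tx":0,"ty":-0.09,"tz":0,"twist":0,"gripper":1},
    {"tx":0,"ty":-0.105,"tz":0,"twist":0,"gripper":1},
    {"tx":0,"ty":-0.12,"tz":0,"twist":0,"gripper":1},
  ],
)

```text
clock: 5.0
tcp_pos: [532.3, 123.6, 153.0]
orientation: [-0.13, 0.992, 0.0, -0.0]
contact_force: [-0.4, 1.4, 0.0]
finger_gap: 0.0
```

```bash
python3 w.py; python3 - <<'E'
from h import *
im=snap('side','s1')[120:330,130:350]; cv2.imwrite('pics/s1c.png',cv2.resize(im,None,fx=2.5,fy=2.5)[:,:,::-1])
E
```

```text
t 5.0 local [ -8.   76.6 150. ] toolx yaw 0.2603 Flocal [0.  1.5 0. ] gap 0.010221283608716112
```

View pics/s1c.png

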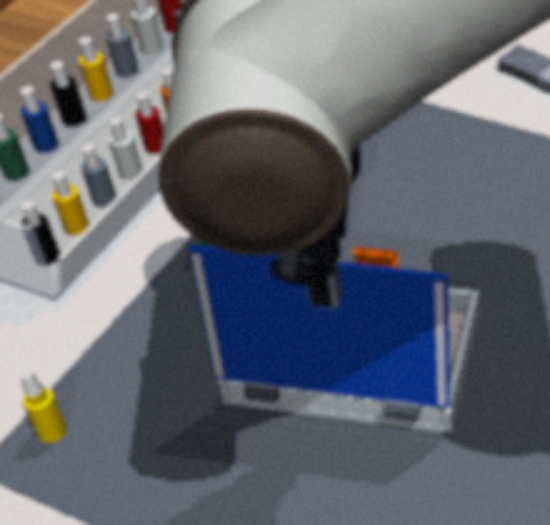

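Emit:
send_rows(
  increments=[
    {"tx":0,"ty":-0.015,"tz":0,"twist":0,"gripper":1},
    {"tx":0,"ty":-0.03,"tz":0,"twist":0,"gripper":1},
    {"tx":0,"ty":-0.045,"tz":0.003,"twist":0,"gripper":1},
    {"tx":0,"ty":-0.06,"tz":0.005,"twist":0,"gripper":1},
    {"tx":0,"ty":-0.075,"tz":0.008,"twist":0,"gripper":1},
    {"tx":0,"ty":-0.09,"tz":0.014,"twist":0,"gripper":1},
    {"tx":0,"ty":-0.105,"tz":0.019,"twist":0,"gripper":1},
    {"tx":0,"ty":-0.12,"tz":0.026,"twist":0,"gripper":1},
  ],
)

```text
clock: 5.85
tcp_pos: [544.9, 77.1, 142.9]
orientation: [-0.13, 0.992, -0.0, 0.0]
contact_force: [-0.7, -0.0, 1.1]
finger_gap: 0.0
```

```bash
python3 w.py
```

```text
t 5.85 local [ -7.8  28.4 139.9] toolx yaw 0.2604 Flocal [-0.6  0.2  1.1] gap 0.00087337619100597
```

Emit:
send_rows(
  increments=[
    {"tx":0,"ty":-0.016,"tz":0.008,"twist":0,"gripper":1},
    {"tx":0,"ty":-0.028,"tz":0.016,"twist":0,"gripper":1},
    {"tx":0,"ty":-0.041,"tz":0.025,"twist":0,"gripper":1},
    {"tx":0,"ty":-0.052,"tz":0.035,"twist":0,"gripper":1},
    {"tx":0,"ty":-0.063,"tz":0.045,"twist":0,"gripper":1},
    {"tx":0,"ty":-0.073,"tz":0.055,"twist":0,"gripper":1},
    {"tx":0,"ty":-0.083,"tz":0.066,"twist":0,"gripper":1},
    {"tx":0,"ty":-0.093,"tz":0.077,"twist":0,"gripper":1},
  ],
)

```text
clock: 6.65
tcp_pos: [554.3, 41.4, 111.7]
orientation: [-0.13, 0.992, -0.0, 0.0]
contact_force: [-0.4, -0.5, 1.4]
finger_gap: -0.4
```

```bash
python3 w.py
```

```text
t 6.65 local [ -7.8  -8.5 108.7] toolx yaw 0.2605 Flocal [-0.5 -0.4  1.4] gap -0.444497984430366
```

Emit:
send_rows(
  increments=[
    {"tx":0,"ty":-0.011,"tz":0.012,"twist":0,"gripper":1},
    {"tx":0,"ty":-0.019,"tz":0.024,"twist":0,"gripper":1},
    {"tx":0,"ty":-0.027,"tz":0.037,"twist":0,"gripper":1},
    {"tx":0,"ty":-0.035,"tz":0.049,"twist":0,"gripper":1},
    {"tx":0,"ty":-0.041,"tz":0.063,"twist":0,"gripper":1},
    {"tx":0,"ty":-0.047,"tz":0.077,"twist":0,"gripper":1},
    {"tx":0,"ty":-0.052,"tz":0.092,"twist":0,"gripper":1},
    {"tx":0,"ty":-0.056,"tz":0.107,"twist":0,"gripper":1},
  ],
)

```text
clock: 7.45
tcp_pos: [560.0, 19.8, 68.8]
orientation: [-0.13, 0.992, -0.0, -0.0]
contact_force: [0.5, -0.2, 1.0]
finger_gap: -0.1
```

```bash
python3 w.py
```

```text
t 7.45 local [ -7.9 -30.8  65.8] toolx yaw 0.2604 Flocal [ 0.4 -0.3  1. ] gap -0.14181206708858718
```

Force is low, about 1 N. I'll go down to about 40 mm local, then check.

Emit:
send_rows(
  increments=[
    {"tx":0,"ty":-0.004,"tz":0.013,"twist":0,"gripper":1},
    {"tx":0,"ty":-0.007,"tz":0.026,"twist":0,"gripper":1},
    {"tx":0,"ty":-0.009,"tz":0.038,"twist":0,"gripper":1},
    {"tx":0,"ty":-0.011,"tz":0.048,"twist":0,"gripper":1},
    {"tx":0,"ty":-0.011,"tz":0.056,"twist":0,"gripper":1},
    {"tx":0,"ty":-0.011,"tz":0.062,"twist":0,"gripper":1},
    {"tx":0,"ty":-0.011,"tz":0.067,"twist":0,"gripper":1},
  ],
)

```text
clock: 8.15
tcp_pos: [561.1, 15.7, 42.4]
orientation: [-0.13, 0.992, -0.0, -0.0]
contact_force: [-0.9, -0.6, 0.6]
finger_gap: 0.1
```

```bash
python3 w.py
```

```text
t 8.15 local [ -7.9 -35.1  39.4] toolx yaw 0.2604 Flocal [-1.1 -0.4  0.6] gap 0.09583014644160827
```

Emit:
send_rows(
  increments=[
    {"tx":0,"ty":0,"tz":0.003,"twist":0,"gripper":1},
    {"tx":0,"ty":0,"tz":0.006,"twist":0,"gripper":1},
    {"tx":0,"ty":0,"tz":0.008,"twist":0,"gripper":1},
    {"tx":0,"ty":0,"tz":0.008,"twist":0,"gripper":1},
  ],
)

```text
clock: 8.55
tcp_pos: [561.1, 15.8, 40.1]
orientation: [-0.13, 0.992, -0.0, 0.0]
contact_force: [-1.5, -0.3, 4.6]
finger_gap: -0.1
```

```bash
python3 w.py
```

```text
t 8.55 local [ -7.8 -35.   37.1] toolx yaw 0.2608 Flocal [-1.5  0.   4.6] gap -0.11928074561848936
```

Emit:
send_rows(
  increments=[
    {"tx":0,"ty":0,"tz":0.002,"twist":0,"gripper":1},
    {"tx":0,"ty":0,"tz":0.004,"twist":0,"gripper":1},
    {"tx":0,"ty":0,"tz":0.004,"twist":0,"gripper":1},
  ],
)

```text
clock: 8.85
tcp_pos: [561.2, 15.7, 39.9]
orientation: [-0.13, 0.991, -0.0, 0.0]
contact_force: [-4.3, -0.1, 13.1]
finger_gap: -0.0
```

```bash
python3 w.py
```

```text
t 8.85 local [ -7.8 -35.1  36.9] toolx yaw 0.2613 Flocal [-4.2  1.1 13.1] gap -0.014115577493062637
```

Emit:
send_rows(
  increments=[
    {"tx":0,"ty":0,"tz":-0.03,"twist":0,"gripper":1},
    {"tx":0,"ty":0,"tz":-0.12,"twist":0,"gripper":1},
    {"tx":0,"ty":0,"tz":-0.22,"twist":0,"gripper":1},
    {"tx":0,"ty":-0.1,"tz":-0.22,"twist":0,"gripper":1},
    {"tx":0,"ty":-0.2,"tz":-0.22,"twist":0,"gripper":1},
    {"tx":0,"ty":-0.29,"tz":-0.22,"twist":0,"gripper":1},
    {"tx":0,"ty":-0.29,"tz":-0.22,"twist":0,"gripper":1},
  ],
)

```text
clock: 9.55
tcp_pos: [591.7, -99.6, 125.8]
orientation: [-0.128, 0.992, -0.0, 0.0]
contact_force: [0.4, 0.2, -0.1]
finger_gap: -0.4
```

```bash
python3 w.py; python3 - <<'E'
from h import *
p=np.load('p.npy')
a=snap('side','s2')[170:320,170:350]; b=snap('top','t2')[120:270,210:390]
print(proj('side',W(p,[[100,72,37],[-100,72,37],[100,-72,37],[-100,-72,37],clip(.617,20),clip(.617,-20)])).round(1).tolist())
print(proj('top',W(p,[[100,72,37],[-100,72,37],[100,-72,37],[-100,-72,37],clip(.617,20),clip(.617,-20)])).round(1).tolist())
cv2.imwrite('pics/c2.png',cv2.resize(np.vstack([a,b]),None,fx=2,fy=2,interpolation=2)[:,:,::-1])
for c in('side','top'):
  for d in bot.look_for(c,'clip_corner')[:3]: print(c,d['score'],d['centre'])
E
```

```text
t 9.55 local [  -7.9 -154.3  122.8] toolx yaw 0.2558 Flocal [ 0.4  0.1 -0.1] gap -0.4404868342218608
[[215.7, 269.5], [309.7, 281.9], [236.0, 222.0], [321.8, 232.1], [272.8, 217.4], [289.7, 219.4]]
[[247.5, 153.6], [269.1, 240.7], [310.2, 138.0], [332.2, 224.8], [331.2, 169.5], [335.6, 186.8]]
side 0.64 [229.1, 285.4, 43.6]
side 0.61 [273.2, -432.5, 45.8]
side 0.59 [586.2, -32.5, 34.5]
top 0.8 [227.9, 279.4, 45.6]
top 0.58 [276.6, -434.3, 45.3]
top 0.51 [580.8, -35.3, 43.9]
```

View pics/c2.png

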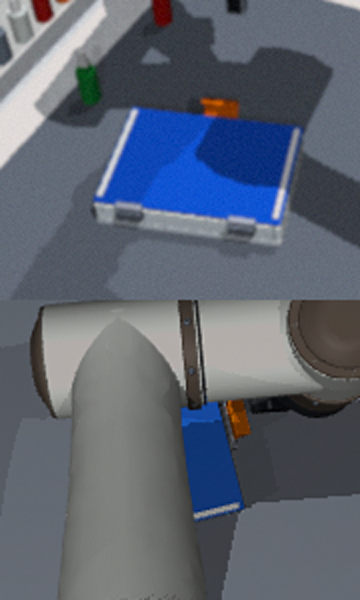

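Emit:
send_rows(
  increments=[
    {"tx":-0.02,"ty":0,"tz":0.1,"twist":0,"gripper":1},
    {"tx":-0.02,"ty":0,"tz":0.2,"twist":0,"gripper":1},
    {"tx":-0.02,"ty":0,"tz":0.26,"twist":0,"gripper":1},
    {"tx":-0.02,"ty":0.03,"tz":0.265,"twist":0,"gripper":1},
    {"tx":-0.02,"ty":0.055,"tz":0.265,"twist":0,"gripper":1},
    {"tx":-0.02,"ty":0.07,"tz":0.265,"twist":0,"gripper":1},
    {"tx":-0.02,"ty":0.07,"tz":0.265,"twist":0,"gripper":1},
  ],
)

```text
clock: 10.45
tcp_pos: [592.5, -65.5, 21.8]
orientation: [-0.131, 0.991, -0.0, 0.002]
contact_force: [0.1, -0.2, 0.9]
finger_gap: -0.2
```

```bash
python3 w.py
```

```text
t 10.45 local [   1.7 -121.6   18.8] toolx yaw 0.2629 Flocal [ 0.1 -0.2  0.9] gap -0.1731785504251577
```

Emit:
send_rows(
  increments=[
    {"tx":0,"ty":0.007,"tz":0,"twist":0,"gripper":1},
    {"tx":0,"ty":0.014,"tz":0,"twist":0,"gripper":1},
    {"tx":0,"ty":0.021,"tz":-0.003,"twist":0,"gripper":1},
    {"tx":0,"ty":0.028,"tz":-0.007,"twist":0,"gripper":1},
    {"tx":0,"ty":0.035,"tz":-0.011,"twist":0,"gripper":1},
    {"tx":0,"ty":0.035,"tz":-0.011,"twist":0,"gripper":1},
  ],
)

```text
clock: 11.05
tcp_pos: [588.0, -53.5, 24.5]
orientation: [-0.13, 0.992, -0.0, 0.0]
contact_force: [0.4, -0.5, -0.7]
finger_gap: -0.1
```

```bash
python3 w.py
```

```text
t 11.05 local [   0.3 -108.9   21.5] toolx yaw 0.2606 Flocal [ 0.3 -0.6 -0.7] gap -0.10694848127416298
```

Emit:
send_rows(
  increments=[
    {"tx":0,"ty":0.006,"tz":-0.002,"twist":0,"gripper":1},
    {"tx":0,"ty":0.012,"tz":-0.005,"twist":0,"gripper":1},
    {"tx":0,"ty":0.018,"tz":-0.007,"twist":0,"gripper":1},
    {"tx":0,"ty":0.02,"tz":-0.008,"twist":0,"gripper":1},
    {"tx":0,"ty":0.02,"tz":-0.008,"twist":0,"gripper":1},
  ],
)

```text
clock: 11.55
tcp_pos: [585.8, -45.7, 27.3]
orientation: [-0.13, 0.992, 0.0, -0.0]
contact_force: [0.6, 0.3, -0.1]
finger_gap: -0.3
```

```bash
python3 w.py;  python3 - <<'E'
from h import *
a=snap('side','s3')[170:300,190:350]
cv2.imwrite('pics/c3.png',cv2.resize(a,None,fx=3,fy=3,interpolation=2)[:,:,::-1])
E
```

```text
t 11.55 local [   0.2 -100.7   24.3] toolx yaw 0.2605 Flocal [ 0.7  0.1 -0.1] gap -0.2650561926331552
```

View pics/c3.png

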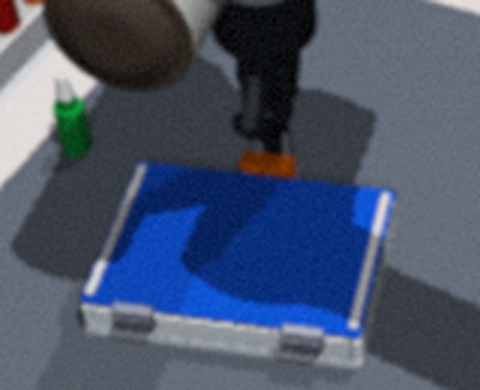

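The finger (about 270,150 in the crop) is now just behind the clip (267,165), which is still open with almost no force on the tool. I'll keep easing it inward.

Emit:
send_rows(
  increments=[
    {"tx":0,"ty":0.005,"tz":-0.001,"twist":0,"gripper":1},
    {"tx":0,"ty":0.01,"tz":-0.003,"twist":0,"gripper":1},
    {"tx":0,"ty":0.015,"tz":-0.005,"twist":0,"gripper":1},
    {"tx":0,"ty":0.015,"tz":-0.005,"twist":0,"gripper":1},
  ],
)

```text
clock: 12.0
tcp_pos: [584.1, -39.8, 29.3]
orientation: [-0.13, 0.992, 0.0, -0.0]
contact_force: [-0.0, -0.2, 0.7]
finger_gap: 0.1
```

```bash
python3 w.py
```

```text
t 12.0 local [  0.1 -94.7  26.3] toolx yaw 0.2606 Flocal [-0.1 -0.2  0.7] gap 0.10499503293931294
```

Emit:
send_rows(
  increments=[
    {"tx":0,"ty":0.005,"tz":-0.001,"twist":0,"gripper":1},
    {"tx":0,"ty":0.008,"tz":-0.003,"twist":0,"gripper":1},
    {"tx":0,"ty":0.01,"tz":-0.003,"twist":0,"gripper":1},
  ],
)

```text
clock: 12.3
tcp_pos: [583.0, -36.8, 30.3]
orientation: [-0.13, 0.992, -0.0, -0.0]
contact_force: [0.7, -4.1, -2.4]
finger_gap: -0.3
```

```bash
python3 w.py
```

```text
t 12.3 local [ -0.2 -91.4  27.3] toolx yaw 0.2602 Flocal [-0.4 -4.1 -2.4] gap -0.30019205680095123
```

```bash
python3 - <<'E'
from h import *
p=np.load('p.npy')
a=snap('side','s4')[200:250,245:315]; b=snap('top','t4')[150:210,300:370]
cv2.imwrite('pics/c4.png',np.vstack([cv2.resize(x,None,fx=5,fy=5,interpolation=2) for x in(a,b)])[:,:,::-1])
for g in(0,.3,.6): print(g,proj('side',W(p,[clip(g,20),clip(g,-20)])).round(1).tolist())
E
python3 w.py
```

```text
0 [[270.6, 220.6], [287.7, 222.6]]
0.3 [[271.7, 218.4], [288.7, 220.4]]
0.6 [[272.8, 217.4], [289.6, 219.4]]
t 12.4 local [ -0.2 -91.3  27.3] toolx yaw 0.2602 Flocal [-0.3 -4.3 -2.9] gap 0.11852031514357307
```

View pics/c4.png

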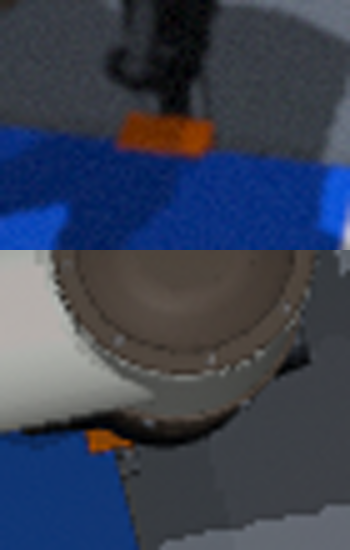

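The clip has moved in: its outer edge now sits at (270,222) to (288,224) in the side view, which matches the prediction for home. I'll give it a small extra nudge, back straight out, rise, and check.

Emit:
send_rows(
  increments=[
    {"tx":0,"ty":0.002,"tz":0,"twist":0,"gripper":1},
    {"tx":0,"ty":0.002,"tz":0,"twist":0,"gripper":1},
    {"tx":0,"ty":0.002,"tz":0,"twist":0,"gripper":1},
  ],
)

```text
clock: 12.7
tcp_pos: [582.8, -35.7, 30.3]
orientation: [-0.13, 0.992, -0.0, -0.0]
contact_force: [0.1, -3.5, -3.0]
finger_gap: 0.2
```

```bash
python3 w.py
```

```text
t 12.7 local [ -0.1 -90.3  27.3] toolx yaw 0.2602 Flocal [-0.8 -3.4 -3. ] gap 0.19225504647414704
```

Emit:
send_rows(
  increments=[
    {"tx":0,"ty":-0.02,"tz":0,"twist":0,"gripper":1},
    {"tx":0,"ty":-0.08,"tz":0,"twist":0,"gripper":1},
    {"tx":0,"ty":-0.18,"tz":0,"twist":0,"gripper":1},
    {"tx":0,"ty":-0.28,"tz":-0.05,"twist":0,"gripper":1},
    {"tx":0,"ty":-0.38,"tz":-0.15,"twist":0,"gripper":1},
    {"tx":0,"ty":-0.48,"tz":-0.24,"twist":0,"gripper":1},
    {"tx":0.05,"ty":-0.56,"tz":-0.34,"twist":0,"gripper":1},
    {"tx":0.1,"ty":-0.64,"tz":-0.43,"twist":0,"gripper":1},
  ],
)

```text
clock: 13.5
tcp_pos: [614.2, -282.8, 192.8]
orientation: [-0.13, 0.992, -0.0, 0.001]
contact_force: [1.3, -0.4, 0.2]
finger_gap: -0.5
```

Emit:
send_rows(
  increments=[
    {"tx":0.05,"ty":-0.1,"tz":-0.05,"twist":0,"gripper":1},
    {"tx":0.1,"ty":-0.2,"tz":-0.1,"twist":0,"gripper":1},
    {"tx":0.15,"ty":-0.3,"tz":-0.1,"twist":0,"gripper":1},
    {"tx":0.2,"ty":-0.4,"tz":-0.1,"twist":0,"gripper":1},
    {"tx":0.2,"ty":-0.4,"tz":-0.1,"twist":0,"gripper":1},
    {"tx":0.2,"ty":-0.4,"tz":-0.1,"twist":0,"gripper":1},
  ],
)

```text
clock: 14.1
tcp_pos: [577.1, -457.8, 230.4]
orientation: [-0.129, 0.992, 0.0, 0.0]
contact_force: [-0.2, 0.2, 0.0]
finger_gap: 0.1
```

```bash
python3 w.py; python3 - <<'E'
from h import *
p=np.load('p.npy')
a=snap('side','s5'); b=snap('top','t5')
cv2.imwrite('pics/c5.png',np.vstack([cv2.resize(x,None,fx=4,fy=4,interpolation=2) for x in(a[205:275,205:335],b[130:210,225:355])])[:,:,::-1])
for c in('side','top'):
  print(c,proj(c,W(p,[clip(0,20),clip(0,-20),[20,-61.5,45],[-20,-61.5,45],[100,-72,37],[-100,-72,37],[100,72,37]])).round(1).tolist())
E
```

```text
t 14.1 local [-114.  -496.8  227.4] toolx yaw 0.2584 Flocal [-0.1  0.3  0. ] gap 0.050136460753875865
side [[270.6, 220.6], [287.7, 222.6], [268.4, 226.7], [285.7, 228.8], [236.0, 222.0], [321.8, 232.1], [215.7, 269.5]]
top [[323.1, 171.0], [327.6, 188.4], [314.4, 173.2], [318.8, 190.7], [310.2, 138.0], [332.2, 224.8], [247.5, 153.6]]
```

View pics/c5.png

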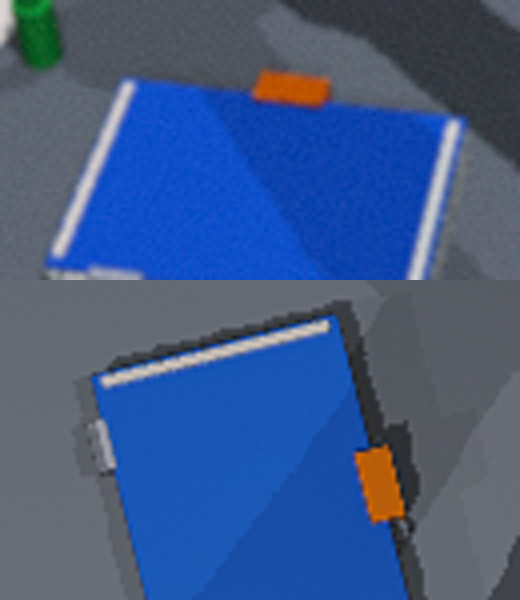

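The tongue lies over the lid. Its corners in the top view, (314,174), (322,171.5), (326,189) and (319,190.5), are within about 1.5 px of the home prediction. The lid corners haven't moved. I'm handing the job in.

```bash
python3 - <<'E'
from h import *
for n in['bottle_red','bottle_green','bottle_yellow','tweezers','mug','brush']:
    d=bot.look_for('top',n); print(n,[np.round(x['centre']).tolist() for x in d[:2]])
print(bot.job_done())
E
```

```text
bottle_red [[744.0, -172.0, 48.0]]
bottle_green [[584.0, 442.0, 46.0]]
bottle_yellow []
tweezers [[423.0, 253.0, 8.0]]
mug [[584.0, 440.0, 47.0]]
brush [[560.0, 60.0, 38.0]]
the job is handed in; nothing more can be done
None
```

I pushed the blue lid of the centre palette shut with the closed fingers, then pushed the orange clip upright over its edge. After that I backed the arm well clear and handed the job in at about 14 s.

**Lid:** it stopped at local z 37 mm under a 13 N press, which matches fully shut, and it still looked flat and unmoved afterwards.

**Clip:** its push ended against a firm stop at about 4 N. In the last picture its corners were within about 1.5 px of the home position in the top view. The side view had a steady 2–3 px offset on both lid and clip, so I put it down to calibration.

**Palette:** I saw no measurable shift in its position.

**Bystanders:** the red bottle, tweezers and mug were within about 4 mm of their first positions. The last network check was no use for three things:
- It missed the yellow bottle.
- It reported the green bottle at the mug's place.
- It reported the brush on the palette.

I did not recheck those three. The arm never went near the bottles; when I handed in it was parked at about 230 mm height, roughly 70 mm to the side of the brush, and its last force readings showed no contact.

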